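# Lay a bent steel tube in its two-rest cradle and close the keeper

### The job

Swing the keeper bar of the cradle fully aside, then pick up the bent steel tube and lay it gently in the cradle, turned so that its short end rests fully down in the V rest beside the keeper's pivot and its long end fully down in the other V rest. Then swing the keeper back over the tube until it stops, let go, and leave the staining jar and the reagent bottle where they stand.

Things in the scene. Friction and masses are not known exactly. Their poses are not given: they have to be found in the camera images.
- tube_mid (a point): Middle of the straight middle run (along this point's x axis) of the bent tube, on its axis: plain steel tube, 14 mm diameter, flat Z shape 175 x 135 mm, 0.11 to 0.22 kg. Lies flat on the bench at first (axis 7 mm up); z is up. Centre of mass at (-16, -4) mm: grip across the run at x = -5 to -15 mm, fingers closing along y, which leaves both ends free.
- tube_short (a point): Support point on the axis of the tube's short end, at (51, 33, 0) mm from tube_mid in its axes. The short end starts at a corner at x = +35 mm, points at +65 deg from x and is 72 mm long from the corner. Same axes as tube_mid.
- tube_long (a point): Support point on the axis of the tube's long end, at (-85, -42, 0) mm from tube_mid in its axes. The long end starts at a corner at x = -35 mm, points at -140 deg from x and is 100 mm long from the corner. Same axes as tube_mid.
- bent_tube: The whole bent tube; origin on its underside, 7 mm below tube_mid, same axes.
- cradle: The fixed cradle: dark steel base bar 12 mm thick with two white V rests (28 mm long, 60 deg between the walls, 27 mm wide at the top, 79 mm above the bench) and a post with a swinging steel keeper. Origin at bench height; the seated tube has the cradle's axes, with tube_mid 70 mm straight above this origin. Free room between the rests down to the base bar.
- rest_short (a point): Where tube_short must lie: on the axis of the seated tube in the V rest under the keeper, at (51, 33, 70) mm in the cradle's frame. This V runs along the cradle's +65 deg direction. Axes as the cradle.
- rest_long (a point): Where tube_long must lie: on the axis of the seated tube in the other V rest, at (-85, -42, 70) mm in the cradle's frame. This V runs along the cradle's -140 deg direction. Axes as the cradle.
- keeper_pivot (a point): Upright pivot axis of the keeper, at (80, 20, 86) mm in the cradle's frame, half-way up the keeper bar.
- keeper_knob (a point): Middle of the keeper's upright black round knob, 16 mm diameter, 34 mm tall, on the free end of the bar, 64 mm from the pivot; centre 108 mm, top 125 mm above the bench, bar's top face 91 mm. Can be gripped without turning the hand, or pushed. Its x axis points from the pivot along the bar: the cradle's +155 deg direction when closed.
- keeper (a joint): Keeper angle, rad: 0 = closed at its stop, the bar lying across the V rest of the short end (underside 81 mm up, 4 mm above the seated tube); grows to 1.6 as it swings aside, level, clockwise seen from above, to its open stop alongside the V, pointing away from the cradle's middle. Stays where left; about 1 N at the knob moves it. Starts at 0 to 0.25.
- staining_jar: Bystander: glass staining jar with purple content, 56 mm in diameter, 90 mm tall; origin under its centre.
- reagent_bottle: Bystander: small white reagent bottle, 44 mm in diameter, 98 mm tall; origin under its centre.

How it is judged (in metres and radians):
On the way, in this order (a step that is already met when the one before it is completed fails the run):
1. the keeper has been swung aside (more than 1.1 rad open) (value of joint keeper above 1.1 rad), for 0.2 s.
2. the tube lies in both rests, each support point within 6 mm of its place (distance between tube_short and rest_short below 0.006 m and distance between tube_long and rest_long below 0.006 m), for 0.2 s.
At the end, for the whole second after the job is handed in: The tube lies level (within 0.1 rad) and at rest in the cradle, the support point of its short end and that of its long end each within 6 mm of their places in the V rests, and the keeper is closed over it (joint below 0.15 rad) (all of step 2 and angle between tube_mid's own z axis and vertical below 0.1 rad and value of joint keeper below 0.15 rad and linear speed of bent_tube below 0.02 m/s); the robot touches nothing.
It fails at once if the tube strikes or is pressed on the cradle with more than 40 N (contact force between bent_tube and cradle above 40 N).
It fails at once if the staining jar or the reagent bottle is moved more than 25 mm (distance of any of staining_jar, reagent_bottle from where it was at the start of the episode above 0.025 m).
It also fails if it takes over 67 s, if anything falls off the work surface, if the arm or the gripper's body presses on something with over 40 N, if the wrist force passes 120 N, or if a joint passes its speed limit or range.

### The arm

A 6-joint arm with a two-finger parallel gripper is mounted at the origin on the work surface; the furniture and walls round the work are solid. World frame = base frame: x ahead of the robot, y to its left, z up, the work surface at z = 0. Lengths are in m, angles in degrees, forces in N, time in s.
With the tool pointing down it reaches from about 0.35 to 0.875 m from the base axis. Payload 4.2 kg.
Tool frame: the origin (TCP) lies on the front face of the gripper's body, between the roots of the fingers; the fingertips stand 70 mm ahead of it and the grasp point (between the pads) lies 51 mm ahead of it; z points along the fingers, y is the line along which they close (so a half turn about z gives the same grasp; the last joint's range is limited). The gripper opens to 87 mm and grips with 3 to 60 N. Pads are 19 mm wide; open, the fingers measure 117 mm over their backs; the gripper's body (75 mm by 190 mm) begins 51 mm behind the grasp point.
Start: joints at [-58.178, 22.042, 0.453, 0, -68.411, -14.817], TCP at [0.183, -0.598, 0.292] pointing down, gripper open.
Joint ranges: [-179.83, 179.83], [-69.29, 118.12], [-61.27, 80.66], [-181.25, 117.63], [-171.15, -9.14], [-177.46, 177.46]. Speed limits (degrees/s): [159.86, 159.86, 180, 180, 180, 180].

### API

Orientations are given as a 3x3 rotation matrix whose columns are the frame's x, y, z axes.
In Python, from station import r gives the robot as it stands.
- The arm moves only by the shell command python3 -m pendant 'ROWS' [OPENING]. ROWS is JSON, a list of rows, each a list of 2 entries, a list of its own where there are three numbers: the shift along the tool's x, y, z in mm, then the turn, a rotation vector about the tool's x, y, z in rad. A call has 1 to 10 rows; each row is the pose to reach, as a shift and turn from the pose commanded when the call began, along the tool's axes at that moment; what a row does not reach only later rows make up. A row lasts 1/10 s, in which the tool goes at most 50 mm and 8.59 degrees, less where a joint would pass 70% of its speed; a pose out of reach is approached as far as the arm can. A call with a gripper value outside its range is refused whole. OPENING is the opening, from 0 (shut) to 1 (fully open), set as the call begins (- or left out, the last holds). The fingers move at their own pace and stop on an object; the grip force is fixed at half the most. Time passes only in rows, so rows that repeat a pose let the fingers close. It gives the time, the measured TCP pose, the force, the opening and the grip force at its end, in the units of the state.
- r.sense(): the state, without advancing time (a new reading comes with each control period).
- r.capture(name): name is "scene" or "side" or "wrist"; returns a dict with "frame" (480x640x3 uint8, red, green, blue), "vertical_fov" (degrees; the focal length in pixels is half the picture's height over the tangent of half this angle, whatever the lens; pixels are square), "cx", "cy" (the principal point, pixels), "rvec" (rotation vector, rad) and "tvec" (3), from world to camera coordinates, as OpenCV has them. Camera axes: x right, y down, z forward; pixel columns grow to the right and rows downward; lengths in m; the calibration is good to about 2 mm. A picture is of the moment at which its call begins. There is no depth.
- r.finish_job(): hands the job in; it is judged then, once.
The state is a dict: "time_s": time; "joints": joint angles; "joint_velocities": joint speeds; "effort": joint torques, N m; "tcp_pos": TCP position; "ee_rot": TCP orientation; "wrist_force": force on the tool from outside, world axes, zero at the start; "moment": the same for the moment, N m; "gripper_width": opening from 0.0 (shut) to 1.0 (fully open); "gripper_force": force on a finger pad.
Only numpy, scipy, OpenCV 4.12 (cv2) and the standard library are available. Lean on these libraries where they do the work, as an engineer would, in place of code of your own. Each camera call takes 0.05 s, during which the arm holds its last target. There are 200 camera calls.

## Working session

There is one attempt and no reset: what is moved stays moved. The work goes in short steps, Python scripts to look and compute and a shell command to move; the robot and the scene stay as the last step left them, time stands still between calls to the robot, and variables do not carry over. Pictures are saved under pics/ and viewed, at most 10 in all, crops included, and the job is handed in when it is done.

```bash
mkdir -p pics; ls; cat > h.py <<'E'
import numpy as np, cv2, json
from station import r
def snap(n,name):
    c=r.capture(n); cv2.imwrite(f'pics/{name}.png',c['frame'][:,:,::-1])
    np.savez(f'pics/{name}.npz',**{k:np.array(v) for k,v in c.items() if k!='frame'}); return c
def cam(name):
    d=np.load(f'pics/{name}.npz'); f=240/np.tan(np.radians(float(d['vertical_fov']))/2)
    K=np.array([[f,0,float(d['cx'])],[0,f,float(d['cy'])],[0,0,1]]); R=cv2.Rodrigues(d['rvec'].ravel())[0]; return K,R,d['tvec'].ravel()
def onz(name,uv,z):
    K,R,t=cam(name); o=-R.T@t; d=R.T@np.linalg.inv(K)@np.array([uv[0],uv[1],1.]); return o+d*(z-o[2])/d[2]
def proj(name,P):
    K,R,t=cam(name); q=(np.atleast_2d(P)@R.T+t)@K.T; return q[:,:2]/q[:,2:]
E
python3 - <<'E'
from h import *
for n in ['scene','side','wrist']:
    snap(n,n+'0'); K,R,t=cam(n+'0'); print(n,K[0,0],-R.T@t,R[2])
s=r.sense(); print(s)
E
```

```text
pics
scene 475.94937659983805 [1.24767521 0.06993925 1.45501051] [-0.47295079 -0.08878612 -0.876604  ]
side 577.9256913845097 [ 0.83810887 -1.37778161  0.70935726] [-0.21056348  0.8803382  -0.42505019]
wrist 422.59812405243474 [ 0.10838434 -0.62060275  0.3847371 ] [ 0.27170111  0.08337698 -0.95876315]
{'time_s': 0.15, 'joints': array([-5.81780283e+01,  2.20807515e+01,  3.98449364e-01, -2.04012868e-02,
       -6.84112428e+01, -1.48167738e+01]), 'joint_velocities': array([ 0.0221937 , -0.06707976,  0.14806183,  0.15586022, -0.02338702,
       -0.01765236]), 'effort': array([-1.80769903e-04, -3.91052163e+01,  1.87588245e+01,  4.22234282e+00,
        1.23766117e-02, -1.37474754e-04]), 'tcp_pos': array([ 0.18271249, -0.59734805,  0.29141473]), 'ee_rot': array([[-9.56316587e-01, -2.92332431e-01, -5.79538835e-04],
       [-2.92332989e-01,  9.56315316e-01,  1.56182092e-03],
       [ 9.76509560e-05,  1.66301358e-03, -9.99998612e-01]]), 'wrist_force': array([-0.28033988, -0.03601824,  0.52312238]), 'moment': array([ 0.00794846, -0.00694733, -0.06151436]), 'gripper_force': 0.0, 'gripper_width': 0.9996626111641743}
```

View pics/scene0.png

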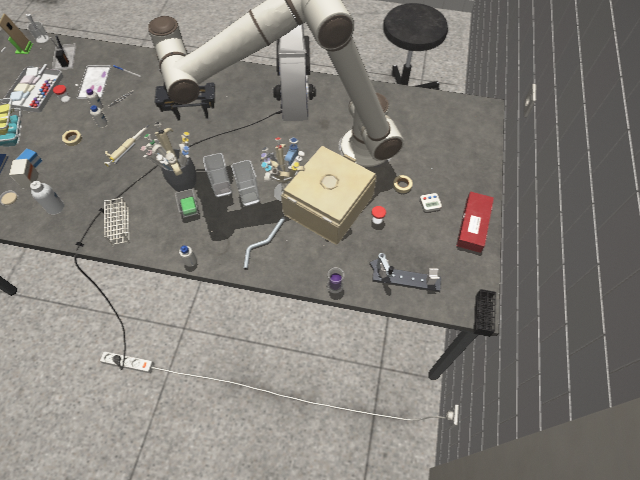

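View pics/side0.png

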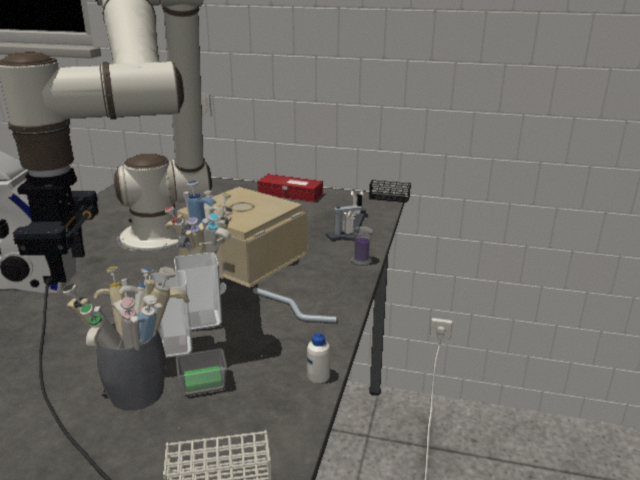

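The scene shows the tube at about (262,243), the cradle around (405,275), the jar at (336,280), the bottle at (187,256), and a big box between them. I'll enlarge the tube and cradle.

```bash
python3 - <<'E'
from h import *
im=cv2.imread('pics/scene0.png'); s=cv2.imread('pics/side0.png')
a=im[210:275,235:295]; b=im[245:300,365:450]
A=cv2.resize(a,None,fx=5,fy=5,interpolation=3); B=cv2.resize(b,None,fx=5,fy=5,interpolation=3)
C=cv2.resize(s[280:330,250:345],None,fx=4,fy=4,interpolation=3);D=cv2.resize(s[180:250,320:385],None,fx=4,fy=4,interpolation=3)
o=np.zeros((600,800,3),np.uint8); o[:325,:300]=A; o[:275,320:745]=B; o[350:550,:380]=C; o[300:580,400:660]=D
cv2.imwrite('pics/c0.png',o)
E
```

```text
(no output)
```

View pics/c0.png

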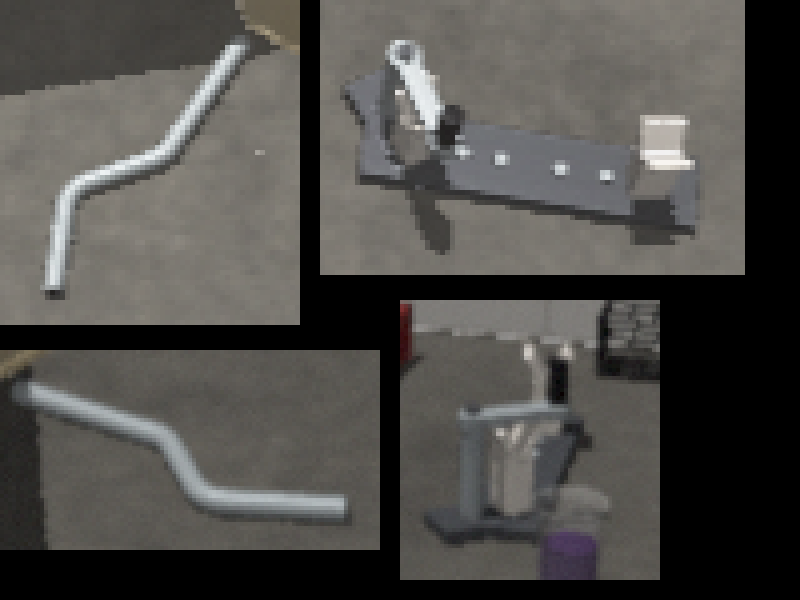

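The crops show the tube ends and corners cleanly, and the cradle pivot, knob and long rest. I'll fit both poses by reprojection over both views.

```bash
cat > fit0.py <<'E'
from h import *
from scipy.optimize import least_squares
d=np.radians
sc={'st':(245.4,267.5),'sc':(249.6,247.4),'lc':(268,241),'lt':(283,218.8)}
si={'st':(336,319),'sc':(300.9,317.2),'lc':(291.2,300.8),'lt':(256.5,289.7)}
M={'sc':(.035,0),'lc':(-.035,0),'st':(.035+.072*np.cos(d(65)),.072*np.sin(d(65))),'lt':(-.035+.1*np.cos(d(-140)),.1*np.sin(d(-140)))}
def W(p,m,z): c,s=np.cos(p[2]),np.sin(p[2]); return np.array([p[0]+c*m[0]-s*m[1],p[1]+s*m[0]+c*m[1],z])
def f(p): return np.concatenate([(proj(n,W(p,M[k],.007))[0]-o[k]) for n,o in (('scene0',sc),('side0',si)) for k in M])
for k in M: print(k,onz('scene0',sc[k],.007)[:2],onz('side0',si[k],.007)[:2])
m=onz('scene0',(259,244),.007)
b=min((least_squares(f,[m[0],m[1],y]) for y in (0,1.5,3,-1.5)),key=lambda q:q.cost); print('tube',b.x[:2],np.degrees(b.x[2]),b.fun.round(1))
cs={'p':(381.8,255.8),'k':(391,266.5),'l':(434.4,273)}; ci={'p':(337.5,207.5),'k':(360.3,195)}
def P(p): q=d(155)-p[3]; return {'p':W(p,(.08,.02),.091),'k':W(p,(.08+.064*np.cos(q),.02+.064*np.sin(q)),.125),'l':W(p,(-.085,-.042),.077)}
def g(p):
    w=P(p); return np.concatenate([proj(n,w[k])[0]-o[k] for n,o in (('scene0',cs),('side0',ci)) for k in o])
for k in cs: print(k,onz('scene0',cs[k],dict(p=.091,k=.125,l=.077)[k])[:2], onz('side0',ci[k],dict(p=.091,k=.125)[k])[:2] if k in ci else '')
m=onz('scene0',(408,272),.05)
b=min((least_squares(g,[m[0],m[1],y,.1]) for y in (0,1.5,3,-1.5)),key=lambda q:q.cost); print('cradle',b.x[:2],np.degrees(b.x[2]),'keeper',b.x[3],b.fun.round(1))
print('jar',onz('scene0',(336,288),0)[:2],'bottle',onz('scene0',(189,264),0)[:2], 'boxtop', [onz('scene0',u,.15)[:2].round(2) for u in((283,188),(323,148),(376,180),(340,222))])
E
python3 fit0.py
```

```text
sc [ 0.53366947 -0.32447309] [ 0.5338276  -0.32856584]
lc [ 0.49630375 -0.26880735] [ 0.49281181 -0.26656922]
st [ 0.61080052 -0.31735303] [ 0.61118292 -0.31653921]
lt [ 0.39762624 -0.23948905] [ 0.39691445 -0.23774281]
tube [ 0.51551991 -0.29751672] -55.85748882671669 [-0.7  0.3  0.1 -0.1  1.  -1.1 -0.6  0.4  0.8 -0.4  1.   0.6 -2.  -0.7
  0.6  0.8]
p [0.51817447 0.12391949] [0.51540948 0.12545826]
k [0.56765813 0.15591409] [0.5755856  0.15242082]
l [0.5378688  0.29828173] 
cradle [0.53588525 0.20387333] -117.508618824845 keeper 0.12862249972279394 [-0.  -0.4 -0.2  1.2  0.1  0.   0.3  0.3 -1.  -0.5]
jar [ 0.61959676 -0.00442563] bottle [ 0.63382307 -0.51027045] boxtop [array([ 0.36, -0.24]), array([ 0.17, -0.14]), array([0.27, 0.06]), array([ 0.46, -0.03])]
```

```bash
cat >> h.py <<'E'
def goal(x,y,z,yaw):
    """rows' shift (mm) and turn (rad) from now to TCP x,y,z pointing down, tool y along yaw deg"""
    from scipy.spatial.transform import Rotation as Ro
    s=r.sense(); R=np.array(s['ee_rot']); a=np.radians(yaw); Y=np.array([np.cos(a),np.sin(a),0]); Z=np.array([0,0,-1.]); G=np.c_[np.cross(Y,Z),Y,Z]
    print((R.T@(np.array([x,y,z])-s['tcp_pos'])*1000).round(1).tolist(), Ro.from_matrix(R.T@G).as_rotvec().round(3).tolist(),'t',s['time_s'])
E
python3 -m pendant '[[[0,0,-50],[0,0,0]],[[0,0,-100],[0,0,0]],[[0,0,-160],[0,0,0]],[[0,0,-160],[0,0,0]]]' 0.5
python3 -c "
from h import *
goal(.54,.15,.40,90)"
```

```text
time_s: 0.55
tcp_pos: [0.1826, -0.5986, 0.4598]
ee_rot: [[-0.956, -0.292, 0.004], [-0.292, 0.956, -0.012], [-0.001, -0.013, -1.0]]
wrist_force: [-0.6, -0.3, 0.5]
gripper_width: 0.724
gripper_force: 0.0
[-560.7, 612.1, 52.2] [-0.013, 0.002, 0.297] t 0.55
```

```bash

python3 -m pendant '[[[-300,330,0],[0,0,0.3]],[[-300,330,0],[0,0,0.3]],[[-300,330,0],[0,0,0.3]],[[-300,330,0],[0,0,0.3]],[[-300,330,0],[0,0,0.3]],[[-300,330,0],[0,0,0.3]],[[-300,330,0],[0,0,0.3]],[[-300,330,0],[0,0,0.3]],[[-300,330,0],[0,0,0.3]],[[-300,330,0],[0,0,0.3]]]'
python3 -c "
from h import *
goal(.54,.15,.40,90)"
```

```text
time_s: 1.55
tcp_pos: [0.3748, -0.19, 0.4518]
ee_rot: [[-1.0, -0.005, 0.0], [-0.005, 1.0, 0.001], [-0.0, 0.001, -1.0]]
wrist_force: [0.4, -1.0, 1.0]
gripper_width: 0.496
gripper_force: 0.0
[-167.0, 339.1, 52.3] [0.001, 0.0, 0.005] t 1.55
```

```bash

python3 -m pendant '[[[-167,339,52],[0,0,0]],[[-167,339,52],[0,0,0]],[[-167,339,52],[0,0,0]],[[-167,339,52],[0,0,0]],[[-167,339,52],[0,0,0]],[[-167,339,52],[0,0,0]],[[-167,339,52],[0,0,0]],[[-167,339,52],[0,0,0]],[[-167,339,52],[0,0,0]],[[-167,339,52],[0,0,0]]]'
python3 -c "
from h import *
snap('wrist','w1')
print(proj('w1',[[.517,.1245,.091],[.57,.154,.125],[.538,.298,.079]]))
goal(.57,.154,.20,90)"
```

```text
time_s: 2.55
tcp_pos: [0.5414, 0.144, 0.3991]
ee_rot: [[-1.0, 0.003, -0.002], [0.003, 1.0, -0.001], [0.002, -0.001, -1.0]]
wrist_force: [0.2, -0.1, 0.4]
gripper_width: 0.5
gripper_force: 0.0
[[293.11643224 170.6406588 ]
 [324.87864103 234.265828  ]
 [469.72337405 189.87280387]]
[-29.0, 10.9, 199.8] [-0.001, -0.001, -0.004] t 2.6
```

View pics/w1.png

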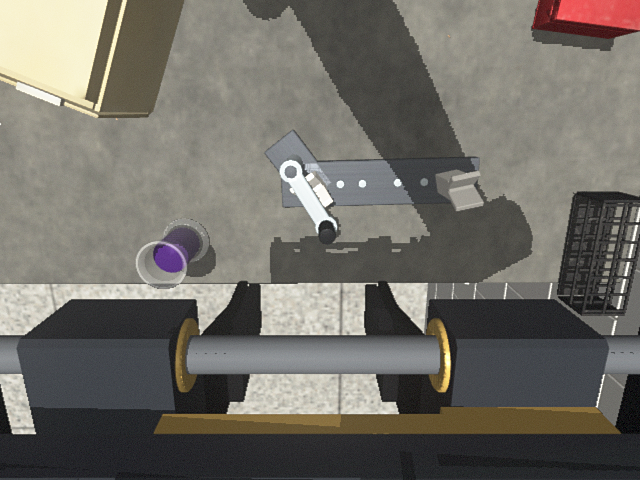

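The wrist view shows the pivot at (291,171), knob top at (327,231), long rest at about (461,189), within a few pixels of my prediction. I'll refit with this view.

```bash
sed -i '/^print(.jar/d' fit0.py; cat >> fit0.py <<'E'
cw={'p':(291,170.5),'k':(327.3,231),'l':(461,189)}
def g2(p):
    w=P(p); return np.concatenate([g(p)]+[proj('w1',w[k])[0]-cw[k] for k in cw])
b=least_squares(g2,b.x); print('cradle2',b.x[:2],np.degrees(b.x[2]),b.x[3],b.fun.round(1)); w=P(b.x); print(w)
for k in cw: print(k,onz('w1',cw[k],w[k][2])[:2])
goal(w['k'][0],w['k'][1],.21,90)
E
python3 fit0.py|tail -12
```

```text
0.6  0.8]
p [0.51817447 0.12391949] [0.51540948 0.12545826]
k [0.56765813 0.15591409] [0.5755856  0.15242082]
l [0.5378688  0.29828173] 
cradle [0.53588525 0.20387333] -117.508618824845 keeper 0.12862249972279394 [-0.  -0.4 -0.2  1.2  0.1  0.   0.3  0.3 -1.  -0.5]
cradle2 [0.53579521 0.19937331] -117.83670877883134 0.027359369868497522 [-1.3 -0.8  0.2  0.2 -1.3 -0.1 -0.2  0.8 -2.3 -0.7 -3.4 -0.8  0.4  1.3
  4.1  0.9]
{'p': array([0.51612459, 0.11929169, 0.091     ]), 'k': array([0.56816583, 0.15654366, 0.125     ]), 'l': array([0.5383464 , 0.29414932, 0.077     ])}
p [0.51686159 0.12249665]
k [0.56693397 0.15617145]
l [0.53746175 0.29001484]
[-27.1, 13.5, 189.8] [-0.001, -0.001, -0.004] t 2.6
```

```bash

python3 -m pendant '[[[-27,13,50],[0,0,0]],[[-27,13,100],[0,0,0]],[[-27,13,150],[0,0,0]],[[-27,13,180],[0,0,0]],[[-27,13,190],[0,0,0]],[[-27,13,190],[0,0,0]],[[-27,13,190],[0,0,0]]]'
python3 -c "
from h import *
snap('wrist','w2');snap('side','s2')
im=cv2.imread('pics/w2.png');s=cv2.imread('pics/s2.png')
o=np.zeros((480,800,3),np.uint8);o[:,:480]=cv2.resize(im,(480,360),interpolation=3)[:360].repeat(1,0) if 0 else cv2.copyMakeBorder(cv2.resize(im,(480,360),interpolation=3),0,120,0,0,0)
o[:400,480:800]=cv2.resize(s[140:260,310:406],(320,400),interpolation=3)
cv2.imwrite('pics/c2.png',o)
goal(.568,.156,.166,90)"
```

```text
time_s: 3.3
tcp_pos: [0.5696, 0.1569, 0.213]
ee_rot: [[-1.0, 0.003, 0.005], [0.003, 1.0, 0.002], [-0.005, 0.002, -1.0]]
wrist_force: [0.1, 0.8, 0.3]
gripper_width: 0.499
gripper_force: 0.0
[1.7, -1.4, 47.2] [0.002, 0.005, -0.003] t 3.4
```

View pics/c2.png

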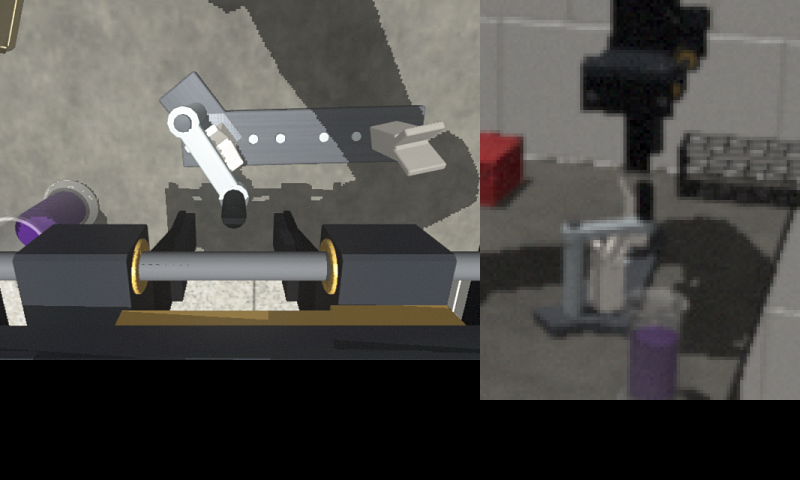

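The crop shows the knob between the open fingers (about (312,285) in the full picture), with the jar clear on the left. Now I descend, then plan the swing.

```bash

python3 -m pendant '[[[1,-1,25],[0,0.004,0]],[[1,-1,46],[0,0.004,0]],[[1,-1,46],[0,0.004,0]],[[1,-1,46],[0,0.004,0]]]'
python3 - <<'E'
from h import *
print(onz('w2',(244,162.7),.091), onz('w2',(312,288),.125), proj('w2',[[.568,.156,.125],[.568,.156,.091]]))
p=np.array([.517,.122]);s=r.sense();print(s['tcp_pos'],s['wrist_force'])
for a in range(34,-71,-10):
    k=p+.064*np.array([np.cos(np.radians(a)),np.sin(np.radians(a))]); print(a,((k-s['tcp_pos'][:2])*[-1000,1000]).round(0))
E
```

```text
time_s: 3.8
tcp_pos: [0.5681, 0.1563, 0.1659]
ee_rot: [[-1.0, 0.003, -0.002], [0.003, 1.0, 0.001], [0.002, 0.001, -1.0]]
wrist_force: [0.9, -0.0, 0.5]
gripper_width: 0.501
gripper_force: 0.0
[0.51724166 0.12216264 0.091     ] [0.57103584 0.15632179 0.125     ] [[311.27914821 281.95122902]
 [311.42789863 257.26407249]]
[0.56809991 0.15634527 0.16586833] [ 0.89422295 -0.03620872  0.45111254]
34 [-2.  1.]
24 [-7. -8.]
14 [-11. -19.]
4 [-13. -30.]
-6 [-13. -41.]
-16 [-10. -52.]
-26 [ -6. -62.]
-36 [ -1. -72.]
-46 [  7. -80.]
-56 [ 15. -87.]
-66 [ 25. -93.]
```

```bash

python3 -m pendant '[[[-2,0,0],[0,0,0]],[[-2,0,0],[0,0,0]],[[-2,0,0],[0,0,0]],[[-2,0,0],[0,0,0]]]' 0.3
python3 -m pendant '[[[-3,-4,0],[0,0,0]],[[-5,-9,0],[0,0,0]],[[-9,-20,0],[0,0,0]],[[-11,-31,0],[0,0,0]],[[-11,-42,0],[0,0,0]],[[-8,-53,0],[0,0,0]],[[-4,-63,0],[0,0,0]],[[1,-73,0],[0,0,0]],[[9,-81,0],[0,0,0]],[[15,-87,0],[0,0,0]]]'
python3 -m pendant '[[[1,-1,0],[0,0,0]],[[1,-1,0],[0,0,0]],[[1,-1,0],[0,0,0]]]'
python3 -c "
from h import *
snap('wrist','w3')"
```

```text
time_s: 4.2
tcp_pos: [0.5695, 0.1561, 0.1648]
ee_rot: [[-1.0, 0.003, -0.003], [0.003, 1.0, 0.0], [0.003, 0.0, -1.0]]
wrist_force: [0.6, 0.1, -0.3]
gripper_width: 0.318
gripper_force: 0.0
time_s: 5.2
tcp_pos: [0.5529, 0.0681, 0.1642]
ee_rot: [[-1.0, 0.004, -0.005], [0.004, 1.0, -0.0], [0.005, -0.0, -1.0]]
wrist_force: [0.7, 1.0, 0.2]
gripper_width: 0.303
gripper_force: 0.6
time_s: 5.5
tcp_pos: [0.5529, 0.0681, 0.1643]
ee_rot: [[-1.0, 0.003, -0.004], [0.003, 1.0, -0.0], [0.004, -0.0, -1.0]]
wrist_force: [0.1, 0.1, -0.0]
gripper_width: 0.3
gripper_force: 0.0
```

View pics/w3.png

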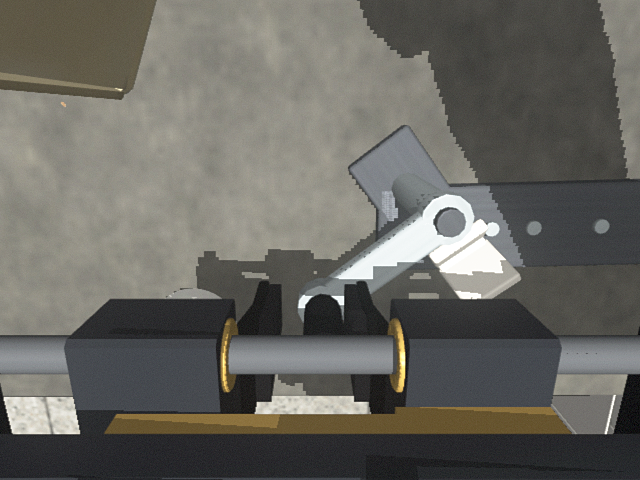

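The keeper is open, with the bar pointing at about -53° and the pivot at (450,220). I'll lift off and look at the whole cradle from above.

```bash

python3 -m pendant '[[[0,0,0],[0,0,0]],[[0,0,-20],[0,0,0]],[[0,0,-60],[0,0,0]],[[0,0,-110],[0,0,0]],[[-20,50,-150],[0,0,0]],[[-20,100,-150],[0,0,0]],[[-20,135,-150],[0,0,0]],[[-20,135,-150],[0,0,0]],[[-20,135,-150],[0,0,0]],[[-20,135,-150],[0,0,0]]]' 0.4
python3 - <<'E'
from h import *
snap('wrist','w4'); print(onz('w3',(450,220),.091))
im=cv2.imread('pics/w4.png');u=proj('w4',[[.536,.2,.08]])[0];print(u, proj('w4',[[.517,.122,.091],[.538,.294,.079]]))
x0=int(np.clip(u[0]-160,0,320));y0=int(np.clip(u[1]-100,0,260));print(x0,y0)
cv2.imwrite('pics/c4.png',cv2.resize(im[y0:y0+220,x0:x0+320],None,fx=2.5,fy=2.5,interpolation=3))
E
```

```text
time_s: 6.55
tcp_pos: [0.5739, 0.2026, 0.3138]
ee_rot: [[-1.0, 0.003, -0.005], [0.003, 1.0, -0.001], [0.005, -0.001, -1.0]]
wrist_force: [0.4, 1.6, -0.5]
gripper_width: 0.399
gripper_force: 0.0
[0.51752516 0.12369723 0.091     ]
[310.14842096 166.65585665] [[203.5722694  142.77200666]
 [431.71022875 168.68512336]]
150 66
```

View pics/c4.png

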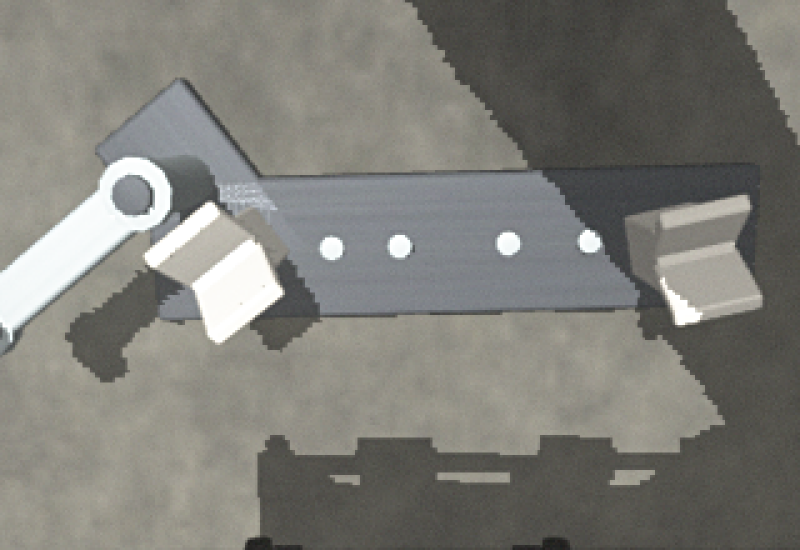

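Clear view of both V rests: short-rest top centre is crop (215,273), long-rest (711,258), pivot (132,195). I'll refit the cradle and compute the move to the tube.

```bash
cat > fit1.py <<'E'
from h import *
from scipy.optimize import least_squares
Mo={'p':(.08,.02,.091),'s':(.051,.033,.079),'l':(-.085,-.042,.079)}
def W(p,m): c,s=np.cos(p[2]),np.sin(p[2]); return np.array([p[0]+c*m[0]-s*m[1],p[1]+s*m[0]+c*m[1],m[2]])
ob=[('w4','p',(202.8,144)),('w4','s',(236,175.1)),('w4','l',(434.6,169.4)),('w3','p',(450,220)),('w2','p',(244,162.7))]
g=lambda p:np.concatenate([proj(n,W(p,Mo[k]))[0]-u for n,k,u in ob])
b=least_squares(g,[.536,.2,-2.05]); print(b.x[:2],np.degrees(b.x[2]),b.fun.round(1))
for n,k,u in ob: print(n,k,onz(n,u,Mo[k][2])[:2].round(4),W(b.x,Mo[k])[:2].round(4))
E
python3 fit1.py; python3 -c "
from h import *
t=np.array([.5155,-.2975]);a=np.radians(-55.9);g=t-.01*np.array([np.cos(a),np.sin(a)]);print(g)
goal(g[0]+.02,g[1],.33,214.1-90)"
```

```text
[0.53671216 0.2028059 ] -117.57628025613637 [ 1.7 -0.7  0.  -0.1  1.7  0.4 -2.6 -0.3  1.   0.3]
w4 p [0.5179 0.1214] [0.5174 0.1226]
w4 s [0.5424 0.1423] [0.5424 0.1423]
w4 l [0.5386 0.2963] [0.5388 0.2976]
w3 p [0.5175 0.1237] [0.5174 0.1226]
w2 p [0.5172 0.1222] [0.5174 0.1226]
[ 0.50989361 -0.2892194 ]
[42.1, -491.5, -15.5] [0.001, -0.005, -0.599] t 6.6
```

```bash

python3 -m pendant '[[[10,-50,-15],[0,0,-0.13]],[[10,-100,-15],[0,0,-0.26]],[[20,-150,-15],[0,0,-0.39]],[[20,-200,-15],[0,0,-0.52]],[[30,-250,-15],[0,0,-0.65]],[[30,-300,-15],[0,0,-0.78]],[[40,-350,-15],[0,0,-0.91]],[[40,-400,-15],[0,0,-1.04]],[[40,-450,-15],[0,0,-1.17]],[[42,-490,-15],[0,0,-1.3]]]' 0.6
python3 -c "
from h import *
goal(.51,-.289,.28,214.1)"
```

```text
time_s: 7.6
tcp_pos: [0.5292, -0.2899, 0.3297]
ee_rot: [[-0.267, -0.964, -0.004], [-0.964, 0.267, -0.0], [0.001, 0.003, -1.0]]
wrist_force: [0.9, -0.4, -0.3]
gripper_width: 0.6
gripper_force: 0.0
[4.2, 18.5, 49.8] [0.004, 0.0, -0.866] t 7.6
```

```bash

python3 -m pendant '[[[4,18,50],[0,0,-0.14]],[[4,18,50],[0,0,-0.28]],[[4,18,50],[0,0,-0.42]],[[4,18,50],[0,0,-0.56]],[[4,18,50],[0,0,-0.7]],[[4,18,50],[0,0,-0.84]],[[4,18,50],[0,0,-0.866]],[[4,18,50],[0,0,-0.866]],[[4,18,50],[0,0,-0.866]]]'
python3 -c "
from h import *
snap('wrist','w5'); a=np.radians(-55.9); t=np.array([.5155,-.2975]); ax=np.array([np.cos(a),np.sin(a)])
print(proj('w5',[[*(t+s*ax),.007] for s in(-.035,0,.035)]))
goal(.51,-.289,.13,214.1)"
```

```text
time_s: 8.5
tcp_pos: [0.5115, -0.2862, 0.2796]
ee_rot: [[0.556, -0.831, -0.004], [-0.831, -0.556, -0.0], [-0.002, 0.003, -1.0]]
wrist_force: [-0.0, -1.1, -0.2]
gripper_width: 0.597
gripper_force: 0.0
[[314.86110843 229.51915591]
 [314.68346548 190.99470767]
 [314.49596761 150.33307758]]
[1.8, 2.5, 149.5] [0.003, 0.002, -0.005] t 8.55
```

View pics/w5.png

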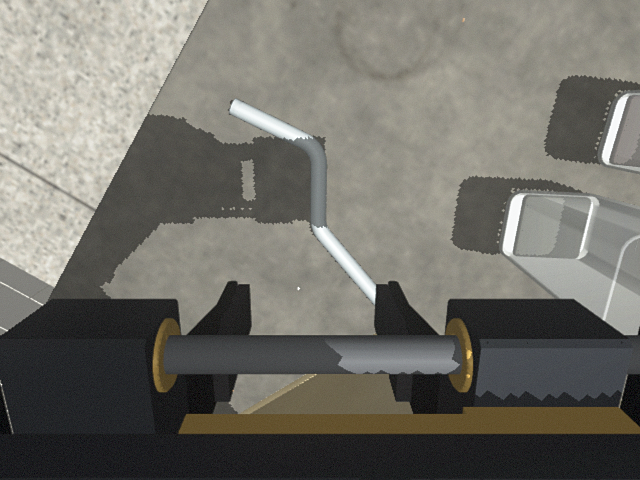

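The tube's run sits at u≈318 between corners (318,146) and (319,226), about 3 mm from my estimate, and the heading is right. Descending to grip.

```bash
python3 -c "
from h import *
goal(.5092,-.2927,.0735,214.1)"
```

```text
[4.6, 5.0, 206.0] [0.003, 0.002, -0.005] t 8.55
```

```bash

python3 -m pendant '[[[5,5,50],[0.003,0.002,-0.005]],[[5,5,100],[0.003,0.002,-0.005]],[[5,5,140],[0.003,0.002,-0.005]],[[5,5,170],[0.003,0.002,-0.005]],[[5,5,190],[0.003,0.002,-0.005]],[[5,5,203],[0.003,0.002,-0.005]],[[5,5,206],[0.003,0.002,-0.005]],[[5,5,206],[0.003,0.002,-0.005]],[[5,5,206],[0.003,0.002,-0.005]]]'
python3 -c "
from h import *
goal(.5092,-.2927,.0735,214.1)"
```

```text
time_s: 9.45
tcp_pos: [0.5106, -0.293, 0.0748]
ee_rot: [[0.562, -0.827, 0.002], [-0.827, -0.562, -0.001], [0.002, -0.001, -1.0]]
wrist_force: [0.2, -0.2, -0.0]
gripper_width: 0.6
gripper_force: 0.0
[-1.0, 1.0, 1.3] [-0.001, -0.002, 0.002] t 9.45
```

Good; close on the tube, then lift a little.

```bash

python3 -m pendant '[[[-1,1,1],[0,0,0]],[[-1,1,1],[0,0,0]],[[-1,1,1],[0,0,0]],[[-1,1,1],[0,0,0]],[[-1,1,1],[0,0,0]],[[-1,1,1],[0,0,0]],[[-1,1,1],[0,0,0]],[[-1,1,1],[0,0,0]],[[-1,1,1],[0,0,0]],[[-1,1,1],[0,0,0]]]' 0
python3 -c "
from h import *
s=r.sense();print(s['tcp_pos'],s['ee_rot'])"
python3 -m pendant '[[[0,0,-10],[0,0,0]],[[0,0,-30],[0,0,0]],[[0,0,-60],[0,0,0]],[[0,0,-100],[0,0,0]],[[0,0,-140],[0,0,0]],[[0,0,-180],[0,0,0]],[[0,0,-220],[0,0,0]],[[0,0,-220],[0,0,0]],[[0,0,-220],[0,0,0]],[[0,0,-220],[0,0,0]]]'
python3 - <<'E'
from h import *
snap('wrist','w6');snap('side','s6');s=r.sense();print(s['tcp_pos'])
im=cv2.imread('pics/w6.png');d=cv2.imread('pics/s6.png')
o=np.zeros((600,800,3),np.uint8);o[:480,:640]=im
R=np.array(s['ee_rot']);q=proj('s6',s['tcp_pos']+R[:,2]*.066)[0].astype(int);print(q)
c=d[q[1]-50:q[1]+50,q[0]-60:q[0]+60];c=cv2.resize(c,(300,250),interpolation=3);o[350:600,500:800]=c;cv2.imwrite('pics/c6.png',o)
E
```

```text
time_s: 10.45
tcp_pos: [0.5084, -0.2925, 0.0725]
ee_rot: [[0.562, -0.827, -0.0], [-0.827, -0.562, 0.0], [-0.0, 0.0, -1.0]]
wrist_force: [-0.5, 1.0, 0.2]
gripper_width: 0.149
gripper_force: 30.0
[ 0.50844536 -0.29250345  0.07253139] [[ 5.62089951e-01 -8.27076090e-01 -1.68546405e-04]
 [-8.27076102e-01 -5.62089959e-01  3.47510199e-06]
 [-9.76124155e-05  1.37447383e-04 -9.99999986e-01]]
time_s: 11.45
tcp_pos: [0.5074, -0.292, 0.2909]
ee_rot: [[0.562, -0.827, -0.004], [-0.827, -0.562, 0.002], [-0.004, 0.002, -1.0]]
wrist_force: [0.3, 0.2, -2.1]
gripper_width: 0.151
gripper_force: 30.0
[ 0.50766888 -0.29221286  0.29054905]
[292 219]
```

View pics/c6.png

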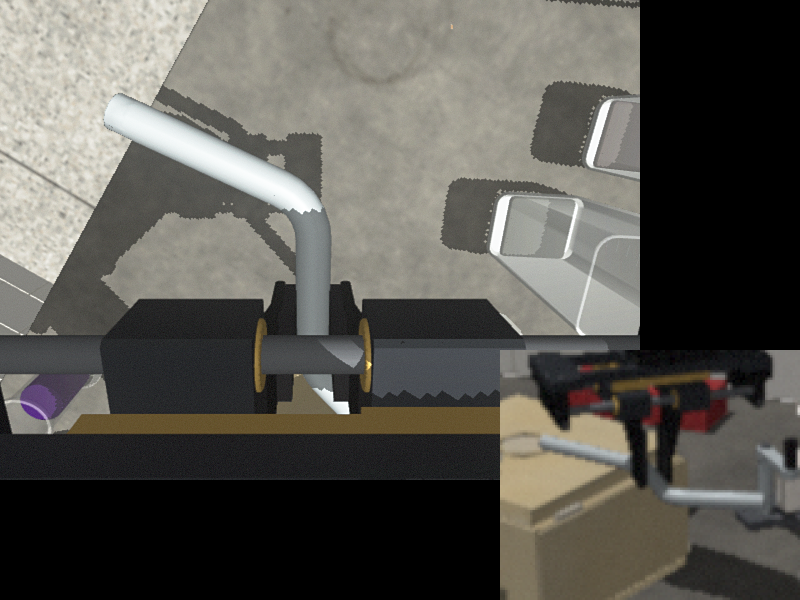

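The tube is held level with the short end forward-left (tip (113,110), corner (313,207)). I'll work out its pose in the hand and the move to the cradle.

```bash
cat > hand.py <<'E'
from h import *
from scipy.optimize import least_squares
s=r.sense();R=np.array(s['ee_rot']);T=np.array(s['tcp_pos'])
def pts(p,pitch=0,z=.0655):
    dx,dy,a=p[:3]; c,n=np.cos(a),np.sin(a)
    m=np.array([[.035,0],[.0654,.0653],[.02,0]]); q=m@np.array([[c,n],[-n,c]])
    return np.c_[dx+q[:,0],dy-q[:,1],z-pitch*q[:,0]]
uv=np.array([(313,207),(113,110),(313,262)])
def f(p,free):
    P=pts(p,p[3] if free else 0)@R.T+T; e=proj('w6',P)-uv; return np.r_[e[0],e[1],e[2,0]]
for fr in (0,1):
    b=least_squares(lambda p:f(p,fr),[.01,0,0,0]); print(b.x[:2]*1000,np.degrees(b.x[2:]),b.fun.round(1))
C=np.array([.5367,.2028]);cy=-117.6
E
python3 hand.py; python3 -c "
from h import *
goal(.545,.2,.36,152.4)"
```

```text
[11.31429076 -2.51201349] [-0.25786077  0.        ] [-6.9 -8.  12.9  5.7 -6.9]
[10.46867128 -1.01737176] [-2.68193429 16.24050572] [ 1.  -0.2 -0.   0.2 -1. ]
[-386.4, -307.3, -68.9] [0.004, 0.002, 1.079] t 11.55
```

```bash
cat >> hand.py <<'E'
M=np.array([[.1116-.0112-.035,.0653],[.035,0],[-.1116,-.0643]])
for pit,roll in ((0,0),(-.28,0),(.28,0),(0,.1)):
    P=np.c_[.0105+M[:,0],-M[:,1],.0655+pit*M[:,0]+roll*M[:,1]]@R.T+T; print(pit,roll,proj('s6',P).round(1).tolist())
print('obs',[(336,227.8),(298,226.2),(248,205.4)])
E
python3 hand.py
```

```text
[11.31429076 -2.51201349] [-0.25786077  0.        ] [-6.9 -8.  12.9  5.7 -6.9]
[10.46867128 -1.01737176] [-2.68193429 16.24050572] [ 1.  -0.2 -0.   0.2 -1. ]
0 0 [[334.0, 229.3], [299.2, 227.9], [251.4, 206.6]]
-0.28 0 [[334.1, 221.1], [299.1, 223.5], [252.0, 219.4]]
0.28 0 [[333.8, 237.4], [299.2, 232.2], [250.8, 193.5]]
0 0.1 [[333.9, 232.2], [299.2, 227.9], [251.3, 203.9]]
obs [(336, 227.8), (298, 226.2), (248, 205.4)]
```

The side view matches a level tube, so tube_mid is 10.7 mm ahead in tool x. Carrying it over the cradle.

```bash

python3 -m pendant '[[[-10,-8,-50],[0,0,0]],[[-40,-32,-69],[0,0,0.12]],[[-80,-64,-69],[0,0,0.25]],[[-120,-95,-69],[0,0,0.38]],[[-160,-127,-69],[0,0,0.5]],[[-200,-160,-69],[0,0,0.62]],[[-240,-190,-69],[0,0,0.75]],[[-280,-222,-69],[0,0,0.87]],[[-320,-254,-69],[0,0,1]],[[-358,-285,-69],[0,0,1.079]]]'
python3 -c "
from h import *
goal(.5417,.2123,.24,152.4)"
```

```text
time_s: 12.55
tcp_pos: [0.5415, 0.1557, 0.3603]
ee_rot: [[-0.467, -0.884, -0.003], [-0.884, 0.467, -0.001], [0.002, 0.002, -1.0]]
wrist_force: [1.1, 0.6, -1.8]
gripper_width: 0.147
gripper_force: 30.0
[-50.4, 26.1, 120.2] [0.002, -0.002, -0.004] t 12.55
```

```bash

python3 -m pendant '[[[-30,15,20],[0,0,0]],[[-50,26,50],[0.002,-0.002,-0.004]],[[-50,26,90],[0.002,-0.002,-0.004]],[[-50,26,120],[0.002,-0.002,-0.004]],[[-50,26,130],[0.002,-0.002,-0.004]],[[-50,26,130],[0.002,-0.002,-0.004]],[[-50,26,130],[0.002,-0.002,-0.004]],[[-50,26,130],[0.002,-0.002,-0.004]]]'
python3 - <<'E'
from h import *
snap('scene','s7');snap('side','d7');snap('wrist','w7')
w=cv2.imread('pics/w7.png');a=cv2.imread('pics/s7.png')[225:305,360:460];b=cv2.imread('pics/d7.png')[165:255,310:400]
o=np.zeros((600,800,3),np.uint8);o[:300,:400]=cv2.resize(w,(400,300));o[:320,400:800]=cv2.resize(a,None,fx=4,fy=4,interpolation=3);o[320:590,400:670]=cv2.resize(b,None,fx=3,fy=3,interpolation=3)
cv2.imwrite('pics/c7.png',o)
goal(.5417,.2123,.165,152.4)
E
```

```text
time_s: 13.35
tcp_pos: [0.5431, 0.2104, 0.2335]
ee_rot: [[-0.46, -0.888, 0.006], [-0.888, 0.46, 0.003], [-0.005, -0.004, -1.0]]
wrist_force: [-1.4, 0.1, -2.1]
gripper_width: 0.151
gripper_force: 30.0
[-1.2, 2.0, 68.0] [-0.003, 0.004, 0.004] t 13.5
```

View pics/c7.png

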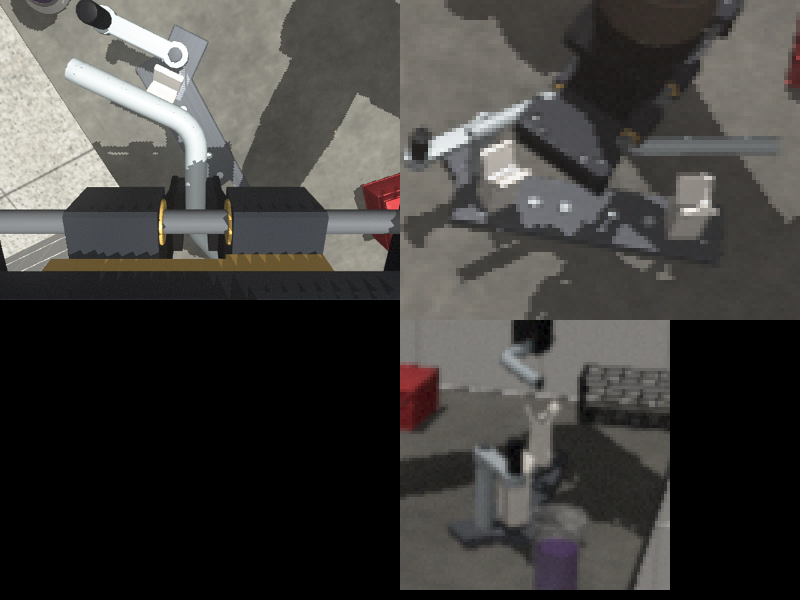

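Ten pictures used; from here I go by numbers. The wrist view shows the short leg aligned with the V; checking the fit numerically with readings from that picture.

```bash
cat > chk.py <<'E'
from h import *
from scipy.optimize import least_squares
s=r.sense();R=np.array(s['ee_rot']);T=np.array(s['tcp_pos'])
M={'st':(.0654,.0653),'sc':(.035,0),'lc':(-.035,0),'lt':(-.1116,-.0643)}
def P(p,k): 
    a=p[2];m=M[k];return R@np.array([p[0]+np.cos(a)*m[0]-np.sin(a)*m[1],p[1]-np.sin(a)*m[0]-np.cos(a)*m[1],.0655])+T
ob=[('w7','st',(115,109)),('w7','sc',(313,207)),('s7','lt',(454.7,261.5)),('d7','st',(356.7,191.5))]
for p in [(.0107,0,0),(.0107,0,np.radians(2)),(.0137,0,0)]:
    for n,k,u in ob: print(n,k,proj(n,P(p,k))[0].round(1),u)
# wrist camera relative to tcp, blue-ish line checks
for n in('w1','w7'):
    K,Rc,t=cam(n); print((R.T@(-Rc.T@t-T)).round(3) if n=='w7' else '', 240-K[1,2],320-K[0,2])
# precise: edges of run and leg in w6/w7
for n in('w6','w7'):
    g=cv2.cvtColor(cv2.imread(f'pics/{n}.png'),6); seg=cv2.createLineSegmentDetector().detect(g)[0][:,0]
    for l in seg:
        L=np.hypot(l[2]-l[0],l[3]-l[1])
        if L>45 and 90<min(l[0],l[2]) and max(l[0],l[2])<340 and max(l[1],l[3])<300: print(n,l.round(1),L.round(0))
E
python3 chk.py
```

```text
w7 st [134.5 117.5] (115, 109)
w7 sc [314.4 199.9] (313, 207)
s7 lt [451.2 260.5] (454.7, 261.5)
d7 st [354.7 185.3] (356.7, 191.5)
w7 st [129.1 124.1] (115, 109)
w7 sc [311.2 199.9] (313, 207)
s7 lt [451.2 259.2] (454.7, 261.5)
d7 st [355.9 185.2] (356.7, 191.5)
w7 st [133.5 108.8] (115, 109)
w7 sc [314.4 192.1] (313, 207)
s7 lt [450.4 259.9] (454.7, 261.5)
d7 st [354.1 185.5] (356.7, 191.5)
 3.439898923554921 7.648770981212806
[ 0.078 -0.001 -0.094] 3.439898923554921 7.648770981212806
w6 [139.4 298.2 261.9 298.2] 122.0
w6 [102.9 123.8 289.1 211.1] 206.0
w6 [301.3 180.3 115.8  93.6] 205.0
w6 [330.9 225.6 330.2 280.6] 55.0
w7 [293.1 122.  251.3 101.7] 46.0
w7 [139.4 298.6 189.4 298.8] 50.0
w7 [189.4 296.4 149.3 235.7] 73.0
w7 [272.7  66.6 183.8  23. ] 99.0
w7 [196.   62.3 240.   83.2] 49.0
w7 [103.8 121.8 293.4 212.6] 210.0
w7 [229.4 145.8 115.5  92.2] 126.0
w7 [304.8 125.2 331.3  66.6] 64.0
w7 [330.3  66.2 280.4  41. ] 56.0
w7 [193.1 298.2 260.6 298.2] 68.0
w7 [333.6  68.4 308.3 124.4] 62.0
w7 [279.6  37.6 332.1  63.9] 59.0
```

```bash
python3 - <<'E'
from h import *
g=cv2.cvtColor(cv2.imread('pics/w5.png'),6); seg=cv2.createLineSegmentDetector().detect(g)[0][:,0]
for l in seg:
    L=np.hypot(l[2]-l[0],l[3]-l[1])
    if L>8 and 220<min(l[0],l[2]) and max(l[0],l[2])<400 and 90<min(l[1],l[3]) and max(l[1],l[3])<300: print(l.round(1),L.round(0))
P=[onz('w5',u,.007) for u in((233,106),(317,147),(319,226))];
for a,b in((0,1),(1,2)): print(np.linalg.norm(P[a]-P[b]))
print(P)
K,R,t=cam('w6');print(R,K)
E
```

```text
[233.5  98.3 228.4 110.8] 13.0
[285.5 137.2 297.5 143.2] 13.0
[238.  283.7 248.2 283.3] 10.0
[375.5 287.4 324.3 227. ] 79.0
[274.4 134.5 286.3 137.1] 12.0
[375.5 282.9 387.  284.1] 12.0
[310.2 136.5 234.8  99.7] 84.0
[229.8 111.  264.7 127.6] 39.0
[255.2 193.6 253.  185.7] 8.0
[233.2 216.2 224.1 217.7] 9.0
[250.8 159.2 240.9 160.8] 10.0
[236.4 144.  244.7 141.8] 9.0
[253.1 171.9 252.6 160.6] 11.0
[325.  151.8 327.5 167. ] 15.0
[326.4 168.1 326.1 225.6] 57.0
[323.1 151.1 315.1 138.4] 15.0
[311.3 155.6 311.6 221.9] 66.0
[300.9 144.1 311.8 155.7] 16.0
[324.1 178.1 323.  153.1] 25.0
[323.1 204.4 323.2 180.6] 24.0
0.0770910949155981
0.06954100203835313
[array([ 0.61121196, -0.31901848,  0.007     ]), array([ 0.53490375, -0.32997722,  0.007     ]), array([ 0.49461425, -0.27329647,  0.007     ])]
[[-0.82737585 -0.56164274  0.00257707]
 [-0.53750573  0.79313291  0.28640491]
 [-0.1629012   0.23557931 -0.95810521]] [[422.59812405   0.         312.35122902]
 [  0.         422.59812405 236.56010108]
 [  0.           0.           1.        ]]
```

Corner-based estimate puts tube_mid about 10 mm ahead, so I aim the TCP at (0.5414, 0.2118). Descending in stages and watching force.

```bash

python3 -c "
from h import *
goal(.5414,.2118,.16,152.4)"
python3 -m pendant '[[[-1,2,20],[-0.003,0.004,0.004]],[[-1,2,40],[-0.003,0.004,0.004]],[[-1,2,60],[-0.003,0.004,0.004]],[[-1,2,73],[-0.003,0.004,0.004]],[[-1,2,73],[-0.003,0.004,0.004]],[[-1,2,73],[-0.003,0.004,0.004]],[[-1,2,73],[-0.003,0.004,0.004]]]'
python3 -c "
from h import *
goal(.5414,.2118,.1375,152.4)"
```

```text
[-0.6, 2.0, 73.0] [-0.003, 0.004, 0.004] t 13.5
time_s: 14.2
tcp_pos: [0.5417, 0.2124, 0.1598]
ee_rot: [[-0.463, -0.886, 0.0], [-0.886, 0.463, 0.0], [-0.0, -0.0, -1.0]]
wrist_force: [-0.4, 0.0, -2.5]
gripper_width: 0.149
gripper_force: 30.0
[0.7, 0.0, 22.3] [-0.0, 0.0, 0.0] t 14.2
```

```bash

python3 -m pendant '[[[0.5,0,3],[0,0,0]],[[0.5,0,6],[0,0,0]],[[0.5,0,8],[0,0,0]],[[0.5,0,10],[0,0,0]],[[0.5,0,11],[0,0,0]],[[0.5,0,12],[0,0,0]],[[0.5,0,12],[0,0,0]]]'
python3 -c "
from h import *
s=r.sense();print(s['tcp_pos'],s['wrist_force'],s['moment'])"
python3 -m pendant '[[[0,0,1],[0,0,0]],[[0,0,2],[0,0,0]],[[0,0,3],[0,0,0]],[[0,0,4],[0,0,0]],[[0,0,4],[0,0,0]]]'
python3 -c "
from h import *
s=r.sense();print(s['tcp_pos'],s['wrist_force'],s['moment'])"
```

```text
time_s: 14.9
tcp_pos: [0.5407, 0.2115, 0.1463]
ee_rot: [[-0.464, -0.886, -0.002], [-0.886, 0.464, -0.001], [0.002, 0.002, -1.0]]
wrist_force: [-1.2, -0.8, -2.3]
gripper_width: 0.15
gripper_force: 30.0
[0.54068964 0.21148635 0.14630829] [-1.1842205  -0.78911341 -2.26470951] [ 0.03941659  0.09994169 -0.0090249 ]
time_s: 15.4
tcp_pos: [0.5407, 0.2114, 0.1423]
ee_rot: [[-0.464, -0.886, -0.002], [-0.886, 0.464, -0.001], [0.002, 0.002, -1.0]]
wrist_force: [-0.3, 0.5, -1.7]
gripper_width: 0.151
gripper_force: 30.0
[0.54065093 0.21143882 0.14228533] [-0.26618803  0.54531489 -1.74751979] [ 0.02964706  0.01091286 -0.03044999]
```

```bash

python3 -m pendant '[[[0,0,1],[0,0,0]],[[0,0,2],[0,0,0]],[[0,0,2],[0,0,0]],[[0,0,2],[0,0,0]]]'
python3 -m pendant '[[[0,0,1],[0,0,0]],[[0,0,2],[0,0,0]],[[0,0,2],[0,0,0]],[[0,0,2],[0,0,0]]]'
python3 -c "
from h import *
s=r.sense();print(s['tcp_pos'],s['wrist_force'],s['moment'])"
```

```text
time_s: 15.8
tcp_pos: [0.5407, 0.2115, 0.1404]
ee_rot: [[-0.464, -0.886, -0.002], [-0.886, 0.464, -0.001], [0.002, 0.001, -1.0]]
wrist_force: [-0.2, 0.6, -1.8]
gripper_width: 0.148
gripper_force: 30.0
time_s: 16.2
tcp_pos: [0.5407, 0.2115, 0.1384]
ee_rot: [[-0.464, -0.886, -0.002], [-0.886, 0.464, -0.001], [0.002, 0.001, -1.0]]
wrist_force: [0.6, 0.9, -1.4]
gripper_width: 0.151
gripper_force: 30.0
[0.54071412 0.21146108 0.1384261 ] [ 0.58248593  0.86007383 -1.37136693] [0.03425601 0.02599218 0.04092438]
```

```bash

python3 -m pendant '[[[0,0,0.5],[0,0,0]],[[0,0,1],[0,0,0]],[[0,0,1],[0,0,0]]]' |grep -E 'force|tcp'
python3 -m pendant '[[[0,0,0.5],[0,0,0]],[[0,0,1],[0,0,0]],[[0,0,1],[0,0,0]]]'|grep -E 'force|tcp'
```

```text
tcp_pos: [0.5406, 0.2115, 0.1374]
wrist_force: [-0.6, 0.5, -2.4]
gripper_force: 30.0
tcp_pos: [0.5407, 0.2115, 0.1364]
wrist_force: [-1.4, 0.0, -2.3]
gripper_force: 30.0
```

```bash

python3 -m pendant '[[[0,0,0.5],[0,0,0]],[[0,0,0.5],[0,0,0]],[[0,0,0.5],[0,0,0]]]' |grep -E 'force|tcp'
python3 -m pendant '[[[0,0,0.5],[0,0,0]],[[0,0,0.5],[0,0,0]],[[0,0,0.5],[0,0,0]]]'|grep -E 'force|tcp'
python3 -m pendant '[[[0,0,0.5],[0,0,0]],[[0,0,0.5],[0,0,0]],[[0,0,0.5],[0,0,0]]]'|grep -E 'force|tcp'
```

```text
tcp_pos: [0.5407, 0.2115, 0.136]
wrist_force: [-0.1, 0.3, -2.2]
gripper_force: 30.0
tcp_pos: [0.5408, 0.2115, 0.1357]
wrist_force: [-0.3, 0.2, -0.4]
gripper_force: 30.0
tcp_pos: [0.5407, 0.2115, 0.1355]
wrist_force: [-2.4, -1.0, 4.5]
gripper_force: 30.0
```

Contact came right at the predicted seat height (0.1355). Releasing and lifting straight up.

```bash

python3 -m pendant '[[[0,0,-0.5],[0,0,0]],[[0,0,-0.5],[0,0,0]],[[0,0,-0.5],[0,0,0]],[[0,0,-0.5],[0,0,0]],[[0,0,-0.5],[0,0,0]],[[0,0,-0.5],[0,0,0]]]' 0.45
python3 -m pendant '[[[0,0,-10],[0,0,0]],[[0,0,-30],[0,0,0]],[[0,0,-60],[0,0,0]],[[0,0,-100],[0,0,0]],[[0,0,-150],[0,0,0]],[[0,0,-180],[0,0,0]],[[0,0,-180],[0,0,0]],[[0,0,-180],[0,0,0]]]'
python3 - <<'E'
from h import *
snap('wrist','w8');snap('side','d8')
C=np.array([.5367,.2028]);a=np.radians(-117.6)
def W(m,z): return [C[0]+np.cos(a)*m[0]-np.sin(a)*m[1],C[1]+np.sin(a)*m[0]+np.cos(a)*m[1],z]
for k,m in {'st':(.0654,.0653),'sc':(.035,0),'lc':(-.035,0),'lt':(-.1116,-.0643)}.items(): print(k,proj('w8',W(m,.07))[0].round(1),proj('d8',W(m,.07))[0].round(1))
g=cv2.cvtColor(cv2.imread('pics/w8.png'),6)
for l in cv2.createLineSegmentDetector().detect(g)[0][:,0]:
    if np.hypot(l[2]-l[0],l[3]-l[1])>30: print(l.round(0))
goal(.535,.2,.314,90)
E
```

```text
time_s: 18.3
tcp_pos: [0.5407, 0.2115, 0.1354]
ee_rot: [[-0.464, -0.886, -0.002], [-0.886, 0.464, -0.001], [0.002, 0.001, -1.0]]
wrist_force: [-0.9, -0.7, 0.4]
gripper_width: 0.445
gripper_force: 0.0
time_s: 19.1
tcp_pos: [0.5409, 0.2117, 0.3167]
ee_rot: [[-0.464, -0.886, -0.001], [-0.886, 0.464, 0.001], [-0.0, 0.001, -1.0]]
wrist_force: [-0.4, 0.8, -0.4]
gripper_width: 0.451
gripper_force: 0.0
st [228.2 115.9] [353.3 217.4]
sc [312.6 155.6] [342.5 208.6]
lc [312.6 239.9] [357.2 202.2]
lt [384.7 322. ] [356.3 190.7]
[187. 339. 185. 377.]
[ -0. 385.  12. 434.]
[438. 387. 438. 346.]
[374. 280. 355. 255.]
[294. 120. 261. 104.]
[  1. 334.  36. 335.]
[ 36. 335.  72. 305.]
[358. 334. 359. 283.]
[242. 148. 275. 164.]
[ 78. 299. 203. 299.]
[233. 302. 182. 222.]
[605. 315. 639. 305.]
[245. 113. 212.  99.]
[598. 284. 604. 315.]
[350. 273. 319. 235.]
[638. 270. 598. 283.]
[613. 433. 628. 373.]
[434. 353. 432. 385.]
[ 32. 373.   1. 374.]
[279.  79. 214.  48.]
[308. 245. 341. 283.]
[280. 150. 252. 136.]
[390. 303. 417. 334.]
[419. 298. 533. 298.]
[220.  75. 253.  91.]
[305. 162. 306. 244.]
[331. 
[... 651 characters left out ...]
 166. 407. 139.]
[585. 408. 608. 432.]
[367. 243. 319. 156.]
[302. 123. 322.  78.]
[265. 284. 266. 334.]
[234. 414. 266. 414.]
[268. 171. 292. 212.]
[445. 338. 439. 404.]
[ 37. 401.   9. 416.]
[ 10. 418.  38. 404.]
[305. 123. 365. 235.]
[185. 405. 179. 338.]
[321.  76. 284.  58.]
[639.  56. 607.  89.]
[616.  96. 640. 122.]
[267. 334. 358. 334.]
[639.  66. 618.  88.]
[422. 339. 199. 339.]
[483. 339. 446. 339.]
[591. 339. 486. 338.]
[325.  79. 305. 123.]
[281. 376. 301. 407.]
[179. 339.  33. 339.]
[534. 296. 526. 264.]
[282.  54. 323.  74.]
[607. 100. 639. 133.]
[632. 340. 594. 340.]
[267. 411. 272. 376.]
[374. 251. 392. 284.]
[256. 370. 291. 370.]
[12.6, -0.5, 0.4] [0.0, -0.005, 1.089] t 19.2
```

Edge lines match the seated model in both rests to under 1 mm. Now back to the knob to close the keeper.

```bash
python3 -c "
from h import *
goal(.5555,.0705,.27,90)"
```

```text
[117.6, -78.8, 44.6] [0.0, -0.005, 1.089] t 19.2
```

```bash

python3 -m pendant '[[[20,-14,0],[0,0,0.14]],[[48,-32,0],[0,0,0.28]],[[80,-54,0],[0,0,0.42]],[[110,-74,0],[0,0,0.56]],[[118,-79,20],[0,0,0.7]],[[118,-79,45],[0,0,0.84]],[[118,-79,45],[0,0,0.98]],[[118,-79,45],[0,0,1.089]],[[118,-79,45],[0,0,1.089]],[[118,-79,45],[0,0,1.089]]]'
python3 - <<'E'
from h import *
snap('wrist','w9'); a=np.radians(-53)
for z in(.091,.125): print(proj('w9',[[.5174+.064*np.cos(a),.1226+.064*np.sin(a),z]]))
im=cv2.imread('pics/w9.png'); u=proj('w9',[[.5174+.064*np.cos(a),.1226+.064*np.sin(a),.125]])[0]
x,y=int(u[0])-60,int(u[1])-60; c=im[y:y+110,x:x+120]; m=(c.max(2)<45).astype(np.uint8)
n,_,st,ce=cv2.connectedComponentsWithStats(m)
for s,q in zip(st[1:],ce[1:]):
    if s[4]>100: print(s+[x,y,0,0,0],q+[x,y])
goal(.5555,.0705,.166,90)
E
```

```text
time_s: 20.2
tcp_pos: [0.556, 0.0704, 0.2696]
ee_rot: [[-1.0, -0.002, -0.004], [-0.002, 1.0, -0.002], [0.004, -0.002, -1.0]]
wrist_force: [0.4, 0.1, 0.4]
gripper_width: 0.446
gripper_force: 0.0
[[315.65595509 233.15593394]]
[[315.8820002  248.81380771]]
[360 281  15  17 196] [367.43877551 290.61734694]
[255 284  11  14 136] [259.625      290.94117647]
[0.2, 0.2, 104.0] [-0.002, -0.004, 0.002] t 20.25
```

```bash
python3 - <<'E'
from h import *
im=cv2.imread('pics/w9.png').max(2)
for v in(235,241,247,253): print(v,im[v,285:350:2].tolist())
E
```

```text
235 [153, 155, 155, 150, 156, 159, 158, 154, 252, 255, 71, 46, 43, 48, 50, 56, 51, 52, 49, 52, 47, 60, 236, 248, 159, 99, 163, 164, 160, 163, 167, 165, 164]
241 [151, 158, 159, 156, 160, 164, 162, 162, 164, 255, 43, 46, 75, 83, 78, 73, 74, 71, 72, 64, 48, 43, 139, 99, 91, 89, 107, 155, 151, 153, 151, 153, 151]
247 [80, 84, 81, 86, 81, 89, 88, 89, 88, 68, 58, 61, 62, 65, 66, 68, 62, 64, 64, 61, 67, 55, 57, 155, 154, 154, 158, 158, 155, 152, 153, 150, 155]
253 [80, 80, 79, 87, 85, 84, 80, 83, 84, 82, 54, 59, 60, 58, 61, 59, 62, 59, 63, 65, 59, 52, 76, 88, 89, 87, 83, 89, 83, 88, 85, 88, 85]
```

The knob is at u≈316, as predicted. Descend around it, narrow the fingers, and sweep it closed.

```bash

python3 -m pendant '[[[0,0,40],[0,-0.004,0]],[[0,0,75],[0,-0.004,0]],[[0,0,95],[0,-0.004,0]],[[0,0,104],[0,-0.004,0]],[[0,0,104],[0,-0.004,0]],[[0,0,104],[0,-0.004,0]]]'
python3 -m pendant '[[[0,0,0],[0,0,0]],[[0,0,0],[0,0,0]],[[0,0,0],[0,0,0]],[[0,0,0],[0,0,0]]]' 0.3
python3 -m pendant '[[[-9,11,0],[0,0,0]],[[-15,20,0],[0,0,0]],[[-21,30,0],[0,0,0]],[[-24,41,0],[0,0,0]],[[-26,52,0],[0,0,0]],[[-25,63,0],[0,0,0]],[[-23,74,0],[0,0,0]],[[-19,84,0],[0,0,0]],[[-13,93,0],[0,0,0]],[[-13,93,0],[0,0,0]]]'
python3 -m pendant '[[[0,1,0],[0,0,0]],[[1,2,0],[0,0,0]],[[1,2,0],[0,0,0]]]'
```

```text
time_s: 20.85
tcp_pos: [0.5568, 0.0706, 0.1676]
ee_rot: [[-1.0, -0.001, 0.004], [-0.001, 1.0, -0.001], [-0.004, -0.001, -1.0]]
wrist_force: [0.5, -0.4, 0.3]
gripper_width: 0.452
gripper_force: 0.0
time_s: 21.25
tcp_pos: [0.5562, 0.0704, 0.1671]
ee_rot: [[-1.0, 0.0, 0.003], [0.0, 1.0, -0.001], [-0.003, -0.001, -1.0]]
wrist_force: [0.4, 0.1, -0.0]
gripper_width: 0.308
gripper_force: 0.0
time_s: 22.25
tcp_pos: [0.5678, 0.1647, 0.1665]
ee_rot: [[-1.0, -0.001, 0.001], [-0.001, 1.0, -0.001], [-0.001, -0.001, -1.0]]
wrist_force: [0.2, 0.3, -0.6]
gripper_width: 0.299
gripper_force: 0.0
time_s: 22.55
tcp_pos: [0.568, 0.1652, 0.1665]
ee_rot: [[-1.0, 0.001, 0.002], [0.001, 1.0, -0.001], [-0.002, -0.001, -1.0]]
wrist_force: [-0.0, -0.5, 0.1]
gripper_width: 0.299
gripper_force: 0.0
```

```bash
for i in 1 ; do
python3 -m pendant '[[[0,1,0],[0,0,0]],[[1,2,0],[0,0,0]],[[1,2,0],[0,0,0]]]'|grep -E 'tcp|force'; done
python3 -m pendant '[[[0,1,0],[0,0,0]],[[0,1,0],[0,0,0]],[[0,1,0],[0,0,0]]]'|grep -E 'tcp|force'
```

```text
tcp_pos: [0.5672, 0.167, 0.1665]
wrist_force: [1.2, -1.8, 0.1]
gripper_force: 1.0
tcp_pos: [0.5672, 0.1672, 0.1665]
wrist_force: [1.8, -6.1, -0.3]
gripper_force: 2.5
```

The stop is felt (6 N). Backing off, opening, lifting, and checking.

```bash

python3 -m pendant '[[[0,-3,0],[0,0,0]],[[0,-3,0],[0,0,0]],[[0,-3,0],[0,0,0]],[[0,-3,0],[0,0,0]]]' 0.4
python3 -m pendant '[[[0,0,-15],[0,0,0]],[[0,0,-40],[0,0,0]],[[0,0,-80],[0,0,0]],[[0,0,-120],[0,0,0]],[[0,30,-147],[0,0,0]],[[0,35,-147],[0,0,0]],[[0,35,-147],[0,0,0]],[[0,35,-147],[0,0,0]]]'
python3 - <<'E'
from h import *
snap('wrist','wa')
C=np.array([.5367,.2028]);a=np.radians(-117.6)
def W(m,z): return [C[0]+np.cos(a)*m[0]-np.sin(a)*m[1],C[1]+np.sin(a)*m[0]+np.cos(a)*m[1],z]
M={'st':(.0654,.0653),'sc':(.035,0),'lc':(-.035,0),'lt':(-.1116,-.0643)}
for k,m in M.items(): print(k,proj('wa',W(m,.07))[0].round(1))
k=np.radians(155-117.6); P=np.array([.5174,.1226]); print('pivot,knob closed',proj('wa',[[*P,.091],[*(P+.064*np.array([np.cos(k),np.sin(k)])),.125]]).round(1))
g=cv2.cvtColor(cv2.imread('pics/wa.png'),6)
lo=proj('wa',[W(m,.07) for m in M.values()]).min(0)-20; hi=proj('wa',[W(m,.07) for m in M.values()]).max(0)+20
for l in cv2.createLineSegmentDetector().detect(g)[0][:,0]:
    if np.hypot(l[2]-l[0],l[3]-l[1])>28 and (np.minimum(l[:2],l[2:])>lo).all() and (np.maximum(l[:2],l[2:])<hi).all(): print(l.round(0))
im=cv2.imread('pics/wa.png').max(2); u=proj('wa',[[*(P+.064*np.array([np.cos(k),np.sin(k)])),.125]])[0].astype(int)
for dv in(-6,0,6): print(im[u[1]+dv,u[0]-30:u[0]+32:2].tolist())
E
```

```text
time_s: 23.55
tcp_pos: [0.5671, 0.1657, 0.1666]
ee_rot: [[-1.0, 0.0, 0.002], [0.0, 1.0, -0.001], [-0.002, -0.001, -1.0]]
wrist_force: [-0.1, 0.7, -0.0]
gripper_width: 0.395
gripper_force: 0.0
time_s: 24.35
tcp_pos: [0.5662, 0.2003, 0.312]
ee_rot: [[-1.0, 0.0, -0.001], [0.0, 1.0, -0.002], [0.001, -0.002, -1.0]]
wrist_force: [-0.1, -0.1, -0.8]
gripper_width: 0.401
gripper_force: 0.0
st [208.7 208.7]
sc [277.8 154.1]
lc [355.8 195. ]
lt [480.5 168.2]
pivot,knob closed [[208.3 152.6]
 [257.9 232. ]]
[424. 205. 456. 198.]
[229. 164. 214. 138.]
[263. 205. 229. 164.]
[352. 202. 425. 188.]
[415. 175. 361. 187.]
[451. 184. 422. 191.]
[279. 163. 352. 201.]
[447. 169. 418. 175.]
[222. 187. 195. 208.]
[249. 180. 281. 163.]
[296. 154. 267. 151.]
[361. 189. 296. 156.]
[203. 218. 231. 198.]
[311. 200. 282. 200.]
[379. 142. 257. 145.]
[420. 166. 451. 160.]
[259. 142. 367. 140.]
[488. 159. 448. 167.]
[448. 182. 489. 174.]
[283. 198. 329. 196.]
[391. 140. 456. 138.]
[419. 172. 448. 166.]
[147, 143, 142, 140, 139, 140, 137, 145, 141, 146, 145, 59, 75, 80, 79, 77, 80, 77, 72, 54, 51, 51, 47, 137, 132, 82, 87, 84, 85, 81, 86]
[145, 148, 140, 141, 145, 144, 140, 147, 147, 140, 60, 68, 64, 67, 66, 69, 68, 61, 64, 63, 62, 51, 128, 143, 144, 149, 140, 76, 80, 80, 79]
[152, 146, 144, 142, 141, 140, 142, 141, 139, 136, 137, 56, 56, 65, 62, 68, 62, 60, 63, 55, 96, 159, 145, 141, 145, 147, 150, 145, 147, 142, 138]
```

The keeper is at the closed position and the tube edges match the seated model to under 1 px. Handing in.

```bash
python3 -c "
from station import r
print(r.finish_job())"
```

```text
the job is handed in; nothing more can be done
None
```

The keeper was swung aside, the tube was laid in both V rests, and the keeper was closed to its stop. I handed the job in at about 24 s; the final wrist image put the tube within about 1 mm of seated, no grade came back, and the jar and bottle were not rechecked, though no move went near them.

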